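Start the kiln from its bench control

TASK

Start the kiln from the control boxes on the tray: rock the rocker switch over to its other side (press down the half that stands up), then push the square key fully in so that it stays down, then press the small flat round button fully down, hold it down for a full second, and let it come back up. Press with the closed fingertips only: do not press the wide mushroom stop button, pick nothing up, and leave the rocker on, the key down and all the other things on the table where they stand.

Things in the scene. Friction and masses are not known exactly. Their poses are not given: they have to be found in the camera images.
- tray: Fixed aluminium tray, 120 (x) x 360 (y) x 10 mm, lip along its +x edge 24 mm high. Origin under its centre, z up. Four grey boxes, 94 (x) x 74 (y) x 40 mm, are fixed on it in a row, at its y = -129, -43, 43, 129 mm, with the tray's yaw; each carries one control at the centre of its top, 50 mm above the table. Which box is where varies.
- rocker (a joint): Rocker switch, rad: about -0.2 at the start (off: the half on the tray's +x side stands up), +0.22 fully on (that half down, at its stop). Black, 34 mm wide, 67 mm long along the tray's x, two flat halves in a shallow V, in a 4 mm high frame. Pivot along y, 54 mm above the table. No spring, it stays where it is left; 3 N on the middle of a half moves it.
- rocker_on (a point): Point on the top of the half to be pressed for 'on', 20 mm from the pivot line (moves with the rocker). About 67 mm above the table at the start and about 9 mm lower when on. Its frame turns with the rocker.
- rocker_off (a point): Same point on the other half (the half nearer the robot), which is down at the start.
- key (a joint): How far the square key is in, m: 0 to 0.001 at the start, 0.006 fully in. It moves straight down and stays where it is left (no spring); about 3 N moves it.
- key_top (a point): Centre of the top face of the square key, 30 x 30 mm, flat, black, in a square frame; 64 mm above the table when out, 58 mm when in. Axes as the tray's.
- start (a joint): How far the round start button is down, m: 0 up, 0.006 fully down. Spring return; about 1.5 N starts it and 5 N holds it fully down.
- start_top (a point): Centre of the top face of the small round start button: flat, 28 mm in diameter, black, in a 36 mm steel ring; 64 mm above the table when up, 58 mm when down.
- stop (a joint): How far the mushroom stop button is down, m: 0 up, 0.006 down (spring return). Must not be pressed.
- stop_top (a point): Top centre of the stop button: a wide domed black mushroom head, 48 mm in diameter, 75 mm above the table.
- paint_lagoon: Paint bottle with white cap, 33 mm in diameter, 69 mm high, in front of the tray (robot side). Upright, origin under its centre. A loose bystander: leave it where it stands. 
- eraser: Eraser lying flat, 21 x 40 x 13 mm, in front of the tray. Upright, origin under its centre. A loose bystander: leave it where it stands. 
- egg_cup: White egg cup, 47 mm in diameter, 49 mm high, behind the tray. Upright, origin under its centre. A loose bystander: leave it where it stands. 
- paint_damson: Paint bottle with white cap, 39 mm in diameter, 78 mm high, behind the tray. Upright, origin under its centre. A loose bystander: leave it where it stands. 
- tape_roll: Roll of tape lying flat, 93 mm in diameter, 19 mm high, behind the tray. Upright, origin under its centre. A loose bystander: leave it where it stands. 
- test_tile: Test tile lying flat, 46 x 58 x 8 mm, in front of the tray, near its -y end. Upright, origin under its centre. A loose bystander: leave it where it stands. 
- bisque_dish: White dish, 96 mm in diameter, 31 mm high, beyond the tray's +y end. Upright, origin under its centre. A loose bystander: leave it where it stands. 

How it is judged (in metres and radians):
On the way, in this order (a step that is already met when the one before it is completed fails the run):
1. the rocker is on (value of joint rocker above 0.15 rad), for 0.1 s.
2. the square key is in (value of joint key above 0.0045 m), for 0.1 s.
3. the round start button is held down (value of joint start above 0.0042 m), for 0.75 s.
4. the round start button is up again (value of joint start below 0.0015 m), for 0.1 s.
At the end, for the whole second after the job is handed in: The rocker is on (past 0.15 of its 0.22 rad), the square key is in (more than 4.5 of its 6 mm), the start button was held at least 4.2 mm down for 0.75 s and is up again (less than 1.5 mm), the stop button is up, and each loose thing is within 25 mm of where it stood (value of joint rocker above 0.15 rad and value of joint key above 0.0045 m and value of joint each of start, stop below 0.0015 m and distance of each of paint_lagoon, eraser, egg_cup, paint_damson, tape_roll, test_tile, bisque_dish from where it was at the start of the episode below 0.025 m); the robot touches nothing.
It fails at once if the square key is pressed (over 3 mm) before the rocker is on (value of joint key above 0.003 m and value of joint rocker below 0.1 rad).
It fails at once if the start button is pressed (over 2.5 mm) before the rocker is on and the key in (value of joint start above 0.0025 m and (value of joint rocker below 0.1 rad or value of joint key below 0.0035 m)).
It fails at once if the stop button is pressed (over 2 mm) (value of joint stop above 0.002 m).
It fails at once if a loose thing is lifted, carried or pushed over 25 mm away (distance of any of paint_lagoon, eraser, egg_cup, paint_damson, tape_roll, test_tile, bisque_dish from where it was at the start of the episode above 0.025 m).
It also fails if it takes over 45 s, if anything falls off the work surface, if the arm or the gripper's body presses on something with over 40 N, if the wrist force passes 120 N, or if a joint passes its speed limit or range.

ROBOT

A 6-joint arm with a two-finger parallel gripper is mounted at the origin on a cart in front of the work surface, level with it; the furniture and walls round the work are solid. World frame = base frame: x ahead of the robot, y to its left, z up, the work surface at z = 0. Lengths are in mm, angles in rad, forces in N, time in s.
With the tool pointing down it reaches from about 350 to 775 mm from the base axis. Payload 7.3 kg.
Tool frame: the origin (TCP) lies midway between the tips of the shut fingers; the grasp point (between the pads) lies ctrl.pinch_z behind it (ctrl.pinch_z is the distance from the TCP to the grasp point, in mm); z points along the fingers, y is the line along which they close (so a half turn about z gives the same grasp; the last joint's range is limited). The gripper opens to 92 mm and grips with 3 to 60 N. Pads are 19 mm wide; open, the fingers measure 130 mm over their backs; the gripper's body (75 mm by 190 mm) begins 47 mm behind the grasp point.
Start: joints at [1.097, 0.342, 1.524, -0, 1.275, -0.146], TCP at [169.015, 497.07, 226.741] pointing down, gripper open.
Joint ranges: [-2.53, 2.53], [-0.77, 2.02], [0.04, 2.7], [-1, 4.14], [0.28, 2.66], [-3.11, 3.11]. Speed limits (rad/s): [2.57, 2.57, 3.14, 3.14, 3.14, 3.14].

INTERFACE

Orientations are given as [roll, pitch, yaw] about the fixed x, y, z axes, in that order (R = Rz(yaw) Ry(pitch) Rx(roll)).
In Python, from bench import ctrl gives the robot as it stands.
- The arm moves only by the tool drive_tool, never from a script. Its argument "rows" is a list of rows, each a list of 5 numbers: the shift along the world's x, y, z each as a share of 0.04 m, from -1 to 1, then the turn about the world's z as a share of 8 degrees, from -1 to 1, then the closure, from 0 (fully open) to 1 (shut). In form: [[tx, ty, tz, yaw, hand], ...]. A call has exactly 5 rows; each row shifts and turns the commanded pose from where the row before left it; what a row does not reach is not made up. A row lasts 1/10 s, in which the tool goes at most 50 mm and 8.59 degrees, less where a joint would pass 70% of its speed; a pose out of reach is approached as far as the arm can. A call with a number of a shift or a turn outside -1 to 1 is refused whole. A call with a gripper value outside its range is refused whole. The fingers move at their own pace and stop on an object; "squeeze" is the grip in N (left out, the last holds). Time passes only in rows, so rows that do not move let the fingers close, or fill a call up. It gives the time, the measured TCP pose, the force, the opening and the grip force at its end, in the units of the state.
- ctrl.get_state(): the state, without advancing time (a new reading comes with each control period).
- ctrl.read_camera(name): name is "side" or "top"; returns a dict with "frame" (480x640x3 uint8, red, green, blue), "intrinsics" (3x3 intrinsics, pixels), "extrinsics" (4x4, takes a point from camera to world coordinates). Camera axes: x right, y up, looking along -z (the intrinsics and any distortion apply to the point x, -y, -z); pixel columns grow to the right and rows downward; lengths in mm; the calibration is good to about 2 mm. A picture is of the moment at which its call begins. There is no depth.
- ctrl.sign_off(): hands the job in; it is judged then, once.
The state is a dict: "clock": time; "joint_positions": joint angles; "joint_velocities": joint speeds; "effort": joint torques, N m; "position": TCP position; "tool_rot": TCP orientation; "contact_force": force on the tool from outside, world axes, zero at the start; "ft_torque": the same for the moment, N m; "width": opening from 0.0 (shut) to 1.0 (fully open); "finger_force": force on a finger pad.
Only numpy, scipy, OpenCV 4.12 (cv2) and the standard library are available. Lean on these libraries where they do the work, as an engineer would, in place of code of your own. Each camera call takes 0.05 s, during which the arm holds its last target. There are 200 camera calls.

## Working session

There is one attempt and no reset: what is moved stays moved. The work goes in short steps, Python scripts to look and compute and a tool call to move; the robot and the scene stay as the last step left them, time stands still between calls to the robot, and variables do not carry over. Pictures are saved under pics/ and viewed, at most 10 in all, crops included, and the job is handed in when it is done.

Besides the shell and the picture viewer there is one more tool, called after ">>>" in YAML: its name, and indented under it one key for each argument. drive_tool: Moves the arm, as the interface text tells. Its arguments: {"type":"object","properties":{"rows":{"type":"array"},"squeeze":{"type":"number"}},"required":["rows"]}

```bash
mkdir -p pics; python3 - <<'E'
from bench import ctrl
import cv2,json
import numpy as np
s=ctrl.get_state();print(s)
print(ctrl.pinch_z)
for n in("top","side"):
    c=ctrl.read_camera(n);cv2.imwrite(f"pics/{n}0.png",c["frame"][:,:,::-1])
    print(n,np.round(c["intrinsics"],1).tolist(),np.round(c["extrinsics"],3).tolist(),c.keys())
E
```

```text
{'clock': 0.0, 'joint_positions': array([ 1.09699993e+00,  3.42715374e-01,  1.52501929e+00, -1.63241492e-05,
        1.27540976e+00, -1.46014054e-01]), 'joint_velocities': array([ 3.95973682e-05,  4.87099213e-04, -2.04147877e-04, -2.70457594e-05,
       -2.43742994e-03,  2.25885672e-03]), 'effort': array([ 1.80094712e-04, -4.31237340e+01, -2.44222873e+01,  7.15648220e-02,
        5.59092604e-02, -1.45700860e-04]), 'position': array([168.82098163, 496.68011336, 226.04799133]), 'tool_rot': array([-3.14005512e+00, -2.10332275e-04,  2.81381492e+00]), 'contact_force': array([-0.0959991 , -0.31406122, -0.77456742]), 'ft_torque': array([ 0.04575076,  0.03853128, -0.00739229]), 'finger_force': 0.0, 'width': 0.9989111988802386}
18.8
top [[447.3, 0.0, 323.8], [0.0, 447.3, 236.0], [0.0, 0.0, 1.0]] [[-0.008, 0.996, -0.093, 485.547], [-1.0, -0.007, 0.018, -30.962], [0.018, 0.093, 0.996, 916.964], [0.0, 0.0, 0.0, 1.0]] dict_keys(['frame', 'intrinsics', 'extrinsics'])
side [[461.6, 0.0, 323.0], [0.0, 461.6, 241.1], [0.0, 0.0, 1.0]] [[0.919, 0.204, -0.337, 280.857], [-0.393, 0.425, -0.815, -747.594], [-0.023, 0.882, 0.471, 464.401], [0.0, 0.0, 0.0, 1.0]] dict_keys(['frame', 'intrinsics', 'extrinsics'])
```

View pics/top0.png

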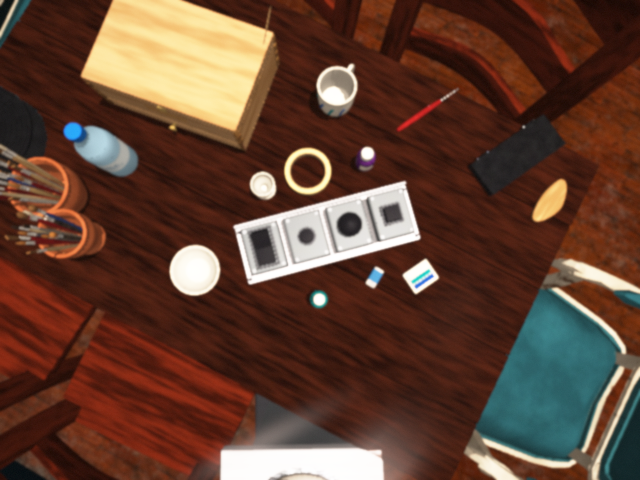

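View pics/side0.png

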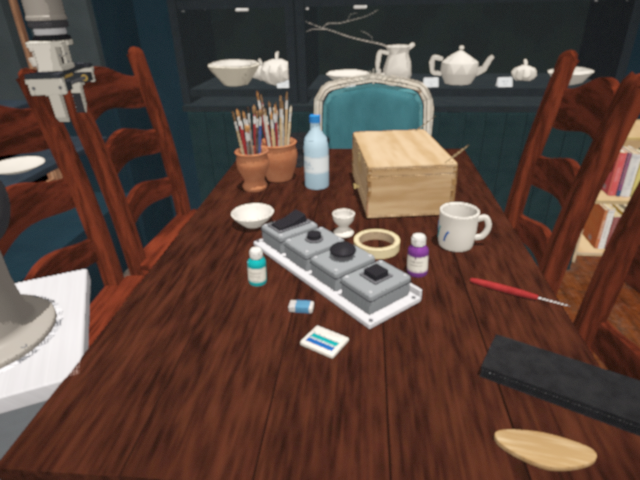

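The top view shows, from left (+y) to right: rocker at about (263,247), start (306,236), stop (349,224), key (392,213). The side view shows the same order from far to near. The lagoon bottle is at (318,299), the eraser at (375,277) and the tile at (421,276).

```bash
cat > h.py <<'E'
import numpy as np,cv2
from bench import ctrl
from scipy.optimize import least_squares
def proj(c,P):
    E=np.array(c["extrinsics"]);P=np.atleast_2d(P)
    q=(P-E[:3,3])@E[:3,:3]
    q=q*[1,-1,-1]; p=q@np.array(c["intrinsics"]).T
    return p[:,:2]/p[:,2:]
def unproj(c,uv,z):
    E=np.array(c["extrinsics"]);d=np.linalg.inv(c["intrinsics"])@[uv[0],uv[1],1.]
    d=E[:3,:3]@(d*[1,-1,-1]);t=(z-E[2,3])/d[2];return E[:3,3]+t*d
E
python3 - <<'E'
from h import *
c=ctrl.read_camera("top");f=c["frame"];s=ctrl.read_camera("side")
g=cv2.cvtColor(f,cv2.COLOR_RGB2GRAY)
pts={"rocker":(263,247,57,18),"start":(306,236,62,13),"stop":(349,224,70,17),"key":(392,213,62,13)}
W={}
for n,(u,v,z,r) in pts.items():
    m=np.zeros_like(g);cv2.circle(m,(u,v),r+4,255,-1)
    b=((g<80)&(m>0)).astype(np.uint8)
    k,l,st,ce=cv2.connectedComponentsWithStats(b);i=1+np.argmax(st[1:,4])
    W[n]=unproj(c,ce[i],z);print(n,ce[i].round(1),st[i].tolist(),W[n].round(1))
P=np.array([W[n][:2] for n in("key","stop","start","rocker")])
Y=np.array([-129,-43,43,129])
def res(q):return np.ravel(q[:2]+np.outer(Y,[-np.sin(q[2]),np.cos(q[2])])-P)
q=least_squares(res,[560,0,0.25]).x;print(q,res(q).round(1))
def T(x,y,z):
    C,S=np.cos(q[2]),np.sin(q[2]);return [q[0]+C*x-S*y,q[1]+S*x+C*y,z]
for nm,cc in(("t",c),("s",s)):
    im=cv2.resize(cc["frame"][:,:,::-1],None,fx=4,fy=4,interpolation=cv2.INTER_CUBIC)
    def L(Q,col):cv2.polylines(im,[np.int32((proj(cc,Q)+.5)*4)],True,col,1)
    for y in Y:L([T(a,y+b,50) for a,b in((47,37),(47,-37),(-47,-37),(-47,37))],(0,255,0))
    L([T(a,b,10) for a,b in((60,180),(60,-180),(-60,-180),(-60,180))],(0,0,255))
    L([T(a,b-129,64) for a,b in((15,15),(15,-15),(-15,-15),(-15,15))],(255,0,255))
    L([T(14*np.cos(a),43+14*np.sin(a),64) for a in np.arange(0,6.3,.3)],(255,0,255))
    L([T(a,129+b,z) for a,b,z in((33,17,67),(33,-17,67),(-33,-17,54),(-33,17,54))],(255,0,255))
    x0,y0=((225,170) if nm=="t" else (245,200));cv2.imwrite(f"pics/ov_{nm}.png",im[y0*4:(y0+130)*4,x0*4:(x0+200)*4])
for n,p in(("rocker_on",(20,129,67)),("key",(0,-129,64)),("start",(0,43,64)),("stop",(0,-43,75))):print(n,np.round(T(*p),1))
E
```

```text
rocker [262.3 246.4] [250, 229, 25, 36, 579] [546.3  71.5  57. ]
start [305.8 235.7] [300, 230, 13, 13, 136] [565.7 -12.2  62. ]
stop [349. 224.] [338, 213, 23, 23, 412] [586.9 -94.8  70. ]
key [391.3 213.2] [383, 205, 18, 17, 221] [ 608.4 -177.7   62. ]
[ 5.76815714e+02 -5.33130181e+01  2.44981582e-01] [-0.3 -0.8  0.3 -0.2  0.7  0.6 -0.7  0.3]
rocker_on [564.9  76.7  67. ]
key [ 608.1 -178.5   64. ]
start [566.4 -11.6  64. ]
stop [587.2 -95.   75. ]
```

View pics/ov_t.png

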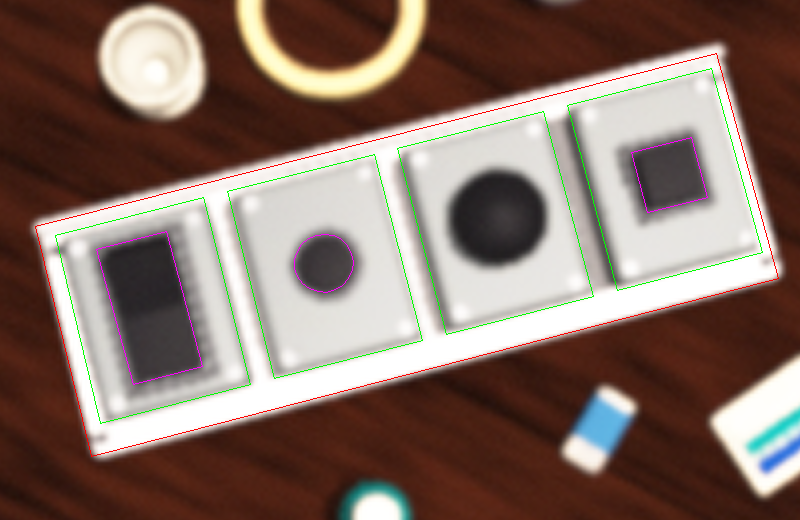

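View pics/ov_s.png

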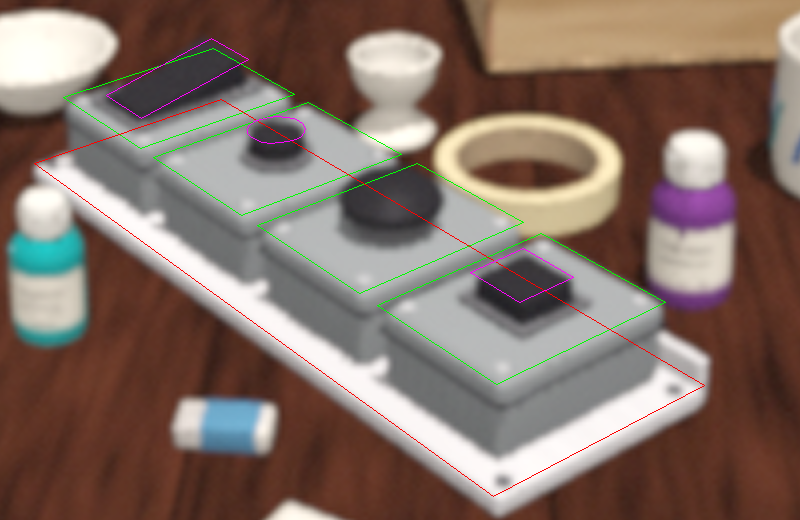

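The overlay fits within about 2 mm: the tray is at (577,-53) with yaw 0.245. I'm moving out with the fingers closing and yaw turning to the tray's.

>>> drive_tool:
  rows:
    - [0.4, -0.43, 0, 0.8, 1]
    - [0.8, -0.85, 0, 0.8, 1]
    - [0.8, -0.85, 0, 0.8, 1]
    - [0.8, -0.85, 0, 0.8, 1]
    - [0.8, -0.85, 0, 0.8, 1]
  squeeze: 10

```text
clock: 0.7
position: [313.8, 342.4, 226.7]
tool_rot: [3.142, 0.0, -2.906]
contact_force: [0.3, 0.5, -0.3]
width: 0.61
finger_force: 0.0
```

>>> drive_tool:
  rows:
    - [0.8, -0.85, 0, 0, 1]
    - [0.8, -0.85, 0, 0, 1]
    - [0.8, -0.85, 0, 0, 1]
    - [0.8, -0.85, 0, 0, 1]
    - [0.8, -0.85, 0, 0, 1]

```text
clock: 1.2
position: [474.0, 172.2, 226.7]
tool_rot: [3.141, -0.0, -2.911]
contact_force: [0.5, 0.1, 0.3]
width: 0.175
finger_force: 0.0
```

>>> drive_tool:
  rows:
    - [0.8, -0.85, 0, 0.1, 1]
    - [0.8, -0.85, 0, 0, 1]
    - [0.67, -0.68, -0.4, 0, 1]
    - [0, 0, -0.9, 0, 1]
    - [0, 0, -0.9, 0, 1]

```text
clock: 1.7
position: [564.7, 77.3, 137.6]
tool_rot: [-3.141, 0.001, -2.899]
contact_force: [-0.3, 0.2, 0.4]
width: 0.007
finger_force: 0.0
```

>>> drive_tool:
  rows:
    - [0, 0, -0.6, 0, 1]
    - [0, 0, 0, 0, 1]
    - [0, 0, 0, 0, 1]
    - [0, 0, 0, 0, 1]
    - [0, 0, 0, 0, 1]

```text
clock: 2.2
position: [564.8, 78.8, 116.5]
tool_rot: [-3.141, 0.003, -2.897]
contact_force: [-0.5, -0.3, 0.8]
width: 0.006
finger_force: 0.0
```

```bash
python3 - <<'E'
from h import *
s=ctrl.get_state();print(s["position"],s["tool_rot"])
c=ctrl.read_camera("side");im=cv2.resize(c["frame"][120:280,220:420,::-1],None,fx=3.7,fy=3.7,interpolation=cv2.INTER_CUBIC)
p=(proj(c,s["position"])[0]-[220,120])*3.7;print(p)
cv2.imwrite("pics/s2.png",im)
E
```

```text
[564.77924757  78.82076181 116.49695389] [-3.14090924e+00  3.12845496e-03 -2.89664823e+00]
[277.94320325 261.51512699]
```

View pics/s2.png

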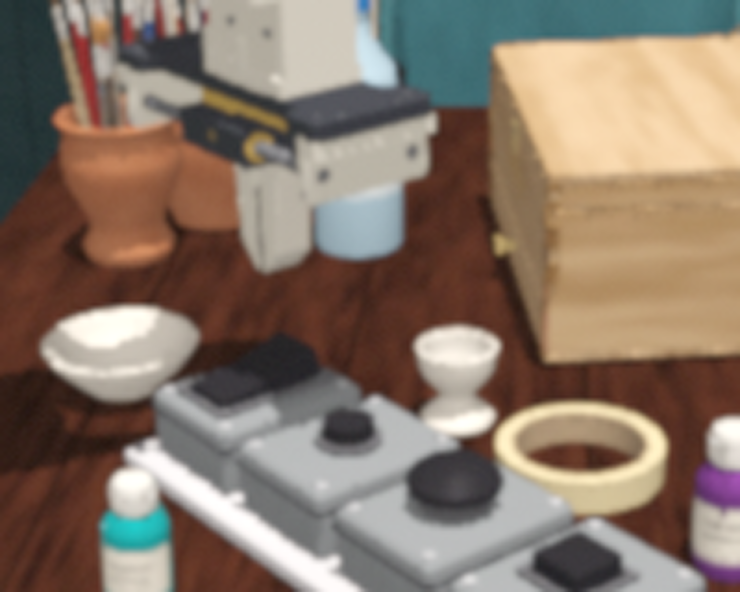

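The closed fingers hang over the raised rocker half: tip at (275,268), half at (285,360). Descending.

>>> drive_tool:
  rows:
    - [0, 0, -0.6, 0, 1]
    - [0, 0, -0.5, 0, 1]
    - [0, 0, -0.1, 0, 1]
    - [0, 0, -0.1, 0, 1]
    - [0, 0, 0, 0, 1]

```text
clock: 2.75
position: [564.3, 78.7, 63.5]
tool_rot: [-3.141, 0.001, -2.897]
contact_force: [-0.1, 0.7, -0.3]
width: 0.006
finger_force: 0.0
```

>>> drive_tool:
  rows:
    - [0, 0, -0.06, 0, 1]
    - [0, 0, -0.06, 0, 1]
    - [0, 0, -0.05, 0, 1]
    - [0, 0, 0, 0, 1]
    - [0, 0, 0, 0, 1]

```text
clock: 3.25
position: [565.5, 78.9, 59.4]
tool_rot: [-3.141, 0.005, -2.897]
contact_force: [-3.8, 1.1, 21.0]
width: 0.005
finger_force: 10.2
```

21 N at z=59: that looks like the stop. I'll lift and check.

>>> drive_tool:
  rows:
    - [0, 0, 0.3, 0, 1]
    - [0, 0, 1, 0, 1]
    - [0, 0, 0.5, 0, 1]
    - [0.5, -1, 0, 0, 1]
    - [0.5, -1, 0, 0, 1]

```text
clock: 3.75
position: [604.4, -1.3, 129.6]
tool_rot: [-3.141, 0.002, -2.894]
contact_force: [0.6, -0.2, 0.4]
width: 0.007
finger_force: 0.0
```

```bash
python3 - <<'E'
from h import *
s=ctrl.get_state();print(s["position"],s["tool_rot"])
c=ctrl.read_camera("side");im=cv2.resize(c["frame"][170:320,230:430,::-1],None,fx=4,fy=4,interpolation=cv2.INTER_CUBIC)
cv2.imwrite("pics/s3.png",im)
E
```

```text
[604.41685717  -1.33221617 129.57701109] [-3.14082812e+00  1.80879049e-03 -2.89398367e+00]
```

View pics/s3.png

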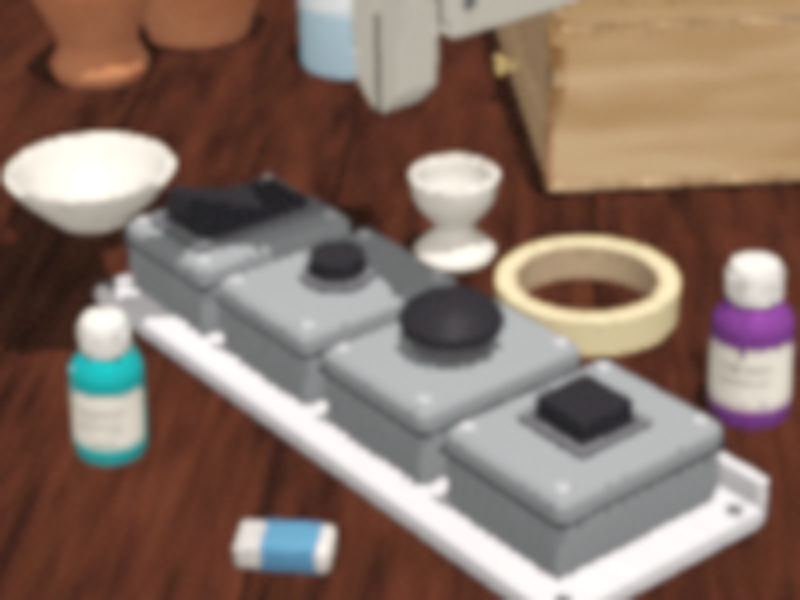

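The rocker's near half (180,205) now stands up and the far half is down. Next is the key.

>>> drive_tool:
  rows:
    - [0.1, -0.9, 0, 0, 1]
    - [0, -0.9, 0, 0, 1]
    - [0, -0.9, 0, 0, 1]
    - [0, -0.9, 0, 0, 1]
    - [0, -0.83, 0, 0, 1]

```text
clock: 4.3
position: [607.3, -180.1, 128.0]
tool_rot: [3.141, -0.001, -2.897]
contact_force: [0.9, 0.5, 0.4]
width: 0.007
finger_force: 0.0
```

>>> drive_tool:
  rows:
    - [0, 0, -0.7, 0, 1]
    - [0, 0, -0.5, 0, 1]
    - [0, 0, 0, 0, 1]
    - [0, 0, 0, 0, 1]
    - [0, 0, 0, 0, 1]

```text
clock: 4.8
position: [608.6, -178.5, 81.4]
tool_rot: [-3.14, 0.002, -2.896]
contact_force: [-0.7, 0.5, 1.1]
width: 0.004
finger_force: 0.0
```

>>> drive_tool:
  rows:
    - [0, 0, -0.3, 0, 1]
    - [0, 0, -0.15, 0, 1]
    - [0, 0, -0.08, 0, 1]
    - [0, 0, -0.08, 0, 1]
    - [0, 0, 0, 0, 1]

```text
clock: 5.3
position: [608.2, -178.4, 57.9]
tool_rot: [-3.141, 0.001, -2.897]
contact_force: [-4.4, 2.4, 16.3]
width: 0.006
finger_force: 8.0
```

>>> drive_tool:
  rows:
    - [0, 0, -0.04, 0, 1]
    - [0, 0, -0.03, 0, 1]
    - [0, 0, 0, 0, 1]
    - [0, 0, 0, 0, 1]
    - [0, 0, 0, 0, 1]

```text
clock: 5.8
position: [608.3, -178.5, 57.6]
tool_rot: [-3.14, 0.002, -2.896]
contact_force: [-9.7, 4.9, 30.9]
width: 0.01
finger_force: 15.3
```

>>> drive_tool:
  rows:
    - [0, 0, 0.4, 0, 1]
    - [0, 0, 0.7, 0, 1]
    - [0, 0, 0.6, 0, 1]
    - [-0.2, 0.8, 0.2, 0, 1]
    - [-0.2, 0.9, 0, 0, 1]

```text
clock: 6.3
position: [592.3, -111.1, 130.2]
tool_rot: [-3.14, 0.003, -2.899]
contact_force: [1.1, 0.1, -0.2]
width: 0.008
finger_force: 0.0
```

>>> drive_tool:
  rows:
    - [-0.2, 0.9, 0, 0, 1]
    - [-0.2, 0.9, 0, 0, 1]
    - [-0.25, 0.67, 0, 0, 1]
    - [0, 0, 0, 0, 1]
    - [0, 0, 0, 0, 1]

```text
clock: 6.8
position: [565.8, -11.4, 128.8]
tool_rot: [-3.141, -0.0, -2.895]
contact_force: [0.8, -0.6, 0.4]
width: 0.002
finger_force: 0.0
```

```bash
python3 - <<'E'
from h import *
s=ctrl.get_state();print(s["position"],s["tool_rot"])
c=ctrl.read_camera("side");im=cv2.resize(c["frame"][170:320,230:430,::-1],None,fx=4,fy=4,interpolation=cv2.INTER_CUBIC)
cv2.imwrite("pics/s4.png",im)
E
```

```text
[565.78370167 -11.44599551 128.75197445] [-3.14131441e+00 -1.28105540e-04 -2.89539643e+00]
```

View pics/s4.png

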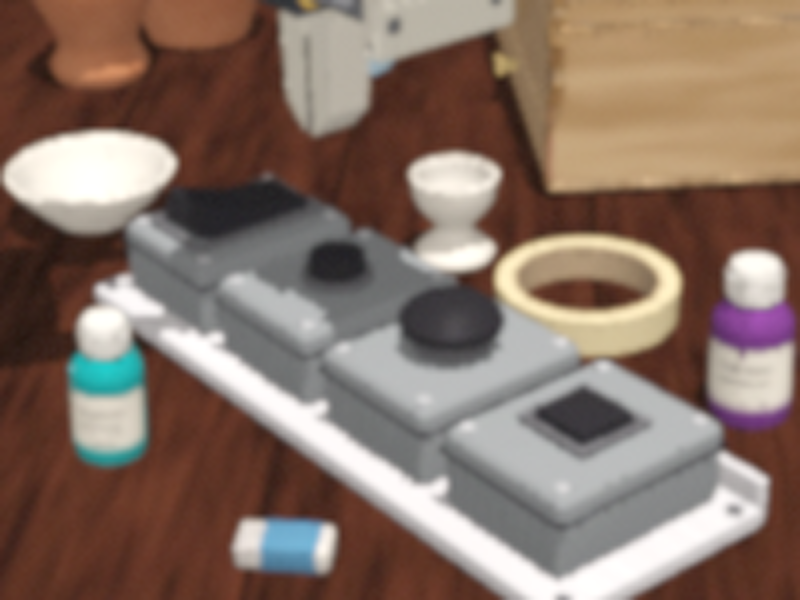

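The key (585,415) is flush and the rocker is still on. Pressing start, centred at (566,-11).

>>> drive_tool:
  rows:
    - [0, 0, -0.6, 0, 1]
    - [0, 0, -0.6, 0, 1]
    - [0, 0, -0.25, 0, 1]
    - [0, 0, 0, 0, 1]
    - [0, 0, 0, 0, 1]

```text
clock: 7.35
position: [566.4, -12.4, 71.3]
tool_rot: [-3.141, 0.001, -2.898]
contact_force: [-0.6, 0.4, 0.2]
width: 0.007
finger_force: 0.0
```

>>> drive_tool:
  rows:
    - [0, 0, -0.12, 0, 1]
    - [0, 0, -0.12, 0, 1]
    - [0, 0, -0.08, 0, 1]
    - [0, 0, -0.05, 0, 1]
    - [0, 0, 0, 0, 1]

```text
clock: 7.85
position: [566.8, -12.0, 58.1]
tool_rot: [-3.14, 0.003, -2.897]
contact_force: [-1.7, -0.1, 14.2]
width: 0.006
finger_force: 7.3
```

14 N at z=58, which is fully down. I'll press slightly more and hold.

>>> drive_tool:
  rows:
    - [0, 0, -0.03, 0, 1]
    - [0, 0, 0, 0, 1]
    - [0, 0, 0, 0, 1]
    - [0, 0, 0, 0, 1]
    - [0, 0, 0, 0, 1]

```text
clock: 8.35
position: [566.9, -12.0, 57.9]
tool_rot: [-3.14, 0.003, -2.897]
contact_force: [-6.3, -0.5, 22.0]
width: 0.009
finger_force: 11.3
```

>>> drive_tool:
  rows:
    - [0, 0, 0, 0, 1]
    - [0, 0, 0, 0, 1]
    - [0, 0, 0, 0, 1]
    - [0, 0, 0, 0, 1]
    - [0, 0, 0, 0, 1]

```text
clock: 8.85
position: [566.9, -12.0, 57.9]
tool_rot: [-3.14, 0.003, -2.897]
contact_force: [-4.7, 0.4, 21.9]
width: 0.005
finger_force: 11.3
```

>>> drive_tool:
  rows:
    - [0, 0, 0, 0, 1]
    - [0, 0, 0, 0, 1]
    - [0, 0, 0.4, 0, 1]
    - [0, 0, 0.9, 0, 1]
    - [0, 0, 0.9, 0, 1]

```text
clock: 9.35
position: [565.0, -11.5, 143.1]
tool_rot: [3.141, -0.002, -2.897]
contact_force: [0.7, 0.2, 0.9]
width: 0.01
finger_force: 0.0
```

>>> drive_tool:
  rows:
    - [0, 0, 0.5, 0, 1]
    - [0, 0, 0, 0, 1]
    - [0, 0, 0, 0, 1]
    - [0, 0, 0, 0, 1]
    - [0, 0, 0, 0, 1]

```text
clock: 9.85
position: [565.1, -11.6, 161.2]
tool_rot: [3.14, -0.003, -2.897]
contact_force: [-0.6, -0.3, 0.2]
width: 0.005
finger_force: 0.0
```

```bash
python3 - <<'E'
from h import *
c=ctrl.read_camera("side");im=cv2.resize(c["frame"][170:320,230:430,::-1],None,fx=4,fy=4,interpolation=cv2.INTER_CUBIC)
cv2.imwrite("pics/s5.png",im)
E
```

```text
(no output)
```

View pics/s5.png

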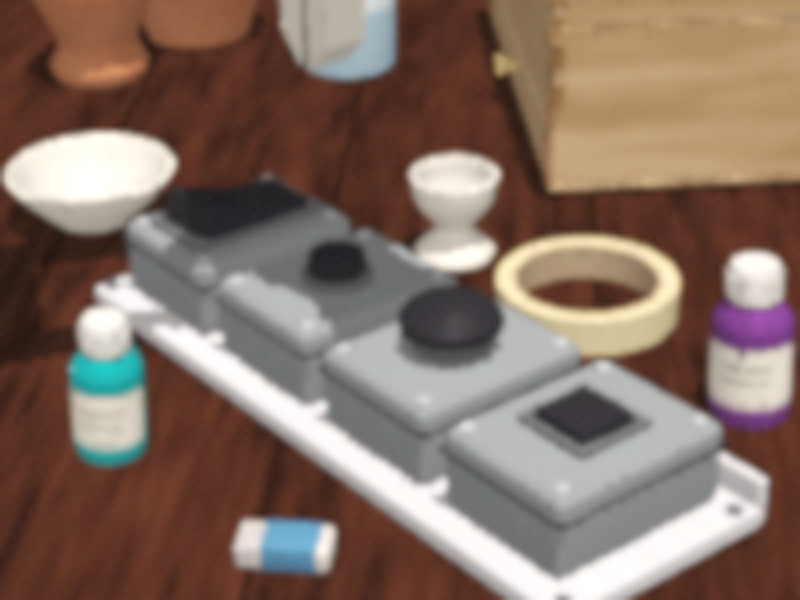

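The rocker is on, the key is down at (585,415), and start is up again at (337,262). The loose things in view haven't moved. Handing in.

```bash
python3 -c "
from bench import ctrl
print(ctrl.sign_off())"
```

```text
the job is handed in; nothing more can be done
None
```

I handed the job in at about 10 s on the clock: the rocker is on, the key is in, and the start button was held fully down for about 1.2 s and is back up. I never pressed the stop button, and the loose things in the last side view had not moved; no verdict came back at hand-in.

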